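Torque the cap nut of the pressure filter cell and lock it

ROBOT

A 7-joint arm with a two-finger parallel gripper is mounted at the origin on the work surface. World frame = base frame: x ahead of the robot, y to its left, z up, the work surface at z = 0. Lengths are in m, angles in rad, forces in N, time in s.
With the tool pointing down it reaches from about 0.425 to 1.025 m from the base axis. Payload 9.4 kg.
Tool frame: the origin (TCP) lies midway between the tips of the shut fingers; the grasp point (between the pads) lies tcp_to_grasp behind it (tcp_to_grasp is the distance from the TCP to the grasp point, in m); x points along the fingers, y is the direction in which the jaws open and shut, and the axes are right-handed (so a half turn about x gives the same grasp; the last joint's range is limited). The gripper opens to 93 mm and grips with 3 to 60 N. Pads are 15 mm wide; open, the fingers measure 128 mm over their backs; the gripper's body (75 mm by 188 mm) begins 65 mm behind the grasp point.
Start: joints at [1.167, 0.599, -0.003, 1.599, 0.002, 0.943, -0.08], TCP at [0.233, -0.687, 0.219] pointing down, gripper open.
Joint ranges: [-2.57, 2.57], [-0.35, 1.97], [-1.29, 1.29], [0.11, 2.56], [-1.05, 4.19], [0.11, 1.86], [-2.63, 2.63]. Speed limits (rad/s): [2.22, 2.22, 3.01, 3.01, 3.14, 3.14, 3.14].

INTERFACE

Orientations are given as [roll, pitch, yaw] about the fixed x, y, z axes, in that order (R = Rz(yaw) Ry(pitch) Rx(roll)).
In Python, from station import get_state, capture, camera_model, close_job, tcp_to_grasp gives the robot as it stands.
- The arm moves only by the tool arm_command, never from a script. Its argument "plan" is a list of rows, each a list of 5 numbers: the opening, from 0 (shut) to 1 (fully open), then the shift along the tool's x, y, z in m, then the turn about the tool's x in rad. In form: [[grip, tx, ty, tz, twist], ...]. A call has 1 to 20 rows; each row is the pose to reach, as a shift and turn from the pose commanded when the call began, along the tool's axes at that moment; what a row does not reach only later rows make up. A row lasts 1/8 s, in which the tool goes at most 62.5 mm and 10.7 degrees, less where a joint would pass 70% of its speed; a pose out of reach is approached as far as the arm can. A call with a gripper value outside its range is refused whole. The fingers move at their own pace and stop on an object; the grip force is fixed at half the most. Time passes only in rows, so rows that repeat a pose let the fingers close. It gives the time, the measured TCP pose, the force and the opening at its end, in the units of the state.
- get_state(): the state, without advancing time (a new reading comes with each control period).
- capture(name): name is "scene" or "top" or "wrist"; returns the picture (420x560x3 uint8, blue, green, red); there is no depth.
- camera_model(name): a dict with "fx", "fy", "cx", "cy" (pixels), "xyz" and "orientation" of the camera in the world. Camera axes: x right, y down, z forward; pixel columns grow to the right and rows downward; lengths in m; the calibration is good to about 2 mm. The wrist camera is an equidistant fisheye: a pixel r from the principal point sees the ray r / f radians off the axis. A picture is of the moment at which its call begins: read the wrist's pose just before it. camera_model takes no time and is no camera call; for the wrist camera it gives the pose at the moment of the call.
- close_job(): hands the job in, once; it reports no verdict.
The state is a dict: "t": time; "q": joint angles; "joint_velocities": joint speeds; "effort": joint torques, N m; "position": TCP position; "ee_rot": TCP orientation; "wrist_force": force on the tool from outside, world axes, zero at the start; "wrist_torque": the same for the moment, N m; "opening": opening from 0.0 (shut) to 1.0 (fully open).
Only numpy, scipy, OpenCV 4.12 (cv2) and the standard library are available. Lean on these libraries where they do the work, as an engineer would, in place of code of your own. Each camera call takes 0.05 s, during which the arm holds its last target. There are 200 camera calls.

TASK

Tighten the cap nut of the filter cell: turn the torque wrench on it clockwise (seen from above) until its handle just gives at the breakaway joint, hold it there for a moment, and stop before the handle is folded through to its stop. Then let go of the wrench and slide the lock bolt on the base plate fully home towards the vessel. Leave the bottles and other things around it where they are.

Things in the scene. Friction and masses are not known exactly. Their poses are not given: they have to be found in the camera images.
- nut (a point): Centre of the top of the hexagon cap nut on a round steel vessel (100 mm across, 70 mm high), 100 mm above the bench. A steel click torque wrench is captive on it; nut and head turn together about this vertical axis. Tightening is clockwise from above (the handle swings towards the robot). How far until the nut seats is unseen: 0.25 to 0.6 rad, at up to 8 N at the grip (less when paused).
- pivot (a point): The wrench's breakaway joint, a fork with a vertical pin between head and handle, 45 mm from the nut's axis, 90 mm above the bench; turns with the head. x points from the nut outwards, z up. With the nut seated the head stops dead and the force at the grip climbs to about 15 N; then this joint gives: the handle folds about the pin, head still, and the force stays at about 15 N until the stop.
- grip (a point): Centre of the wrench's black rubber grip: a bar 100 mm long, 22 wide, 24 high, overhanging free 90 mm above the bench, 125 mm beyond the breakaway joint, 170 mm from the nut's axis when straight. x along the handle away from the nut, z up. A fold of 0.04 rad (5 mm of travel here) is a click; the stop is at 0.15 rad (19 mm), 0.12 rad (15 mm) is too far. Let go, it springs straight.
- lock_top (a point): Centre of the top of the thumb piece of a sliding steel lock bolt on the vessel's base plate: an upright block 18 mm (along its x) by 14 mm (along its y), standing free from 26 to 65 mm above the bench between two low rails (22 mm high). The bolt slides towards the vessel, along minus y of this frame, up to 30 mm. It is stiff: about 6 N, and it stays where it is left.
- lock (a joint): travel of the lock bolt towards the vessel in m: 0 fully out, 0.030 fully home against its stop
- bottle_a: amber dropper bottle, 29 mm across, 92 mm high, loose; origin under its middle
- bottle_b: another such bottle
- bottle_c: another such bottle
- wash_bottle: white wash bottle, 64 mm across, 175 mm high, loose; origin under its middle
- slide_box: closed green slide box, 87 x 37 x 34 mm, loose; origin under its middle
- marker: black marker pen, 125 x 12 x 12 mm, lying loose; origin under its middle
- spanner: plain open spanner, 140 mm long, lying loose, not needed; origin under its middle

How it is judged:
On the way, in this order (a step that is already met when the one before it is completed fails the run):
1. the wrench has clicked: its handle is folded by more than 0.04 rad at the breakaway joint, held for 0.1 s (angle between the x axis of pivot and the x axis of grip, either way round above 0.04 rad and distance of pivot from where it was at the start of the episode above 0.009 m), for 0.1 s.
2. the wrench is let go and its handle has sprung straight (angle between the x axis of pivot and the x axis of grip, either way round below 0.02 rad), for 0.1 s.
3. the lock bolt is fully home (27 mm or more of its 30 mm) (value of joint lock above 0.027 m), for 0.2 s.
At the end, for the whole second after the job is handed in: The lock bolt is home (27 mm or more) and at rest, the wrench is let go and straight within 0.02 rad, and the nut stands turned on from where it was (the breakaway joint at least 9 mm from its starting point) (value of joint lock above 0.027 m and angle between the x axis of pivot and the x axis of grip, either way round below 0.02 rad and distance of pivot from where it was at the start of the episode above 0.009 m and velocity of joint lock below 0.005 m/s); the robot touches nothing.
It fails at once if the wrench is pulled through: its handle is folded by more than 0.12 rad, almost at its stop (angle between the x axis of pivot and the x axis of grip, either way round above 0.12 rad).
It fails at once if a bystander is pushed more than 30 mm or knocked over (distance of any of bottle_a, bottle_b, bottle_c, wash_bottle, slide_box, marker, spanner from where it was at the start of the episode above 0.03 m or angle between any of bottle_a, bottle_b, bottle_c, wash_bottle, slide_box, marker, spanner's own z axis and vertical above 0.5 rad).
It also fails if it takes over 64 s, if anything falls off the work surface, if the arm or the gripper's body presses on something with over 40 N, if the wrist force passes 120 N, or if a joint passes its speed limit or range.

## Working session

There is one attempt and no reset: what is moved stays moved. The work goes in short steps, Python scripts to look and compute and a tool call to move; the robot and the scene stay as the last step left them, time stands still between calls to the robot, and variables do not carry over. Pictures are saved under pics/ and viewed, about 8 in all and at most 12, crops included, and the job is handed in when it is done.

Besides the shell and the picture viewer there is one more tool, called after "Emit:" as a command line: name --pt "numbers of a row" for each row, then --argument value for the rest. arm_command: Moves the arm, as the interface text tells. Its arguments: {"type":"object","properties":{"plan":{"type":"array","items":{"type":"array","items":{"type":"number"}}}},"required":["plan"]}

```bash
mkdir -p pics; ls; python3 - <<'E'
from station import *
import cv2
s=get_state();print(s, tcp_to_grasp)
for n in("scene","top","wrist"):
    print(n,camera_model(n)); cv2.imwrite(f"pics/{n}0.png",capture(n))
E
```

```text
pics
{'t': 0.0, 'q': array([ 1.1673279 ,  0.60013163, -0.00253728,  1.60013425,  0.00179215,
        0.94286988, -0.07978566]), 'joint_velocities': array([ 0.00100136,  0.00181545, -0.00058368,  0.00046662,  0.00262835,
       -0.00114034, -0.00023186]), 'effort': array([ 7.93300969e-04, -7.65064287e+01,  1.49768461e+00, -2.52348340e+01,
       -5.24664810e-02,  1.70309446e-02,  1.05947038e-04]), 'position': array([ 0.2325394 , -0.68618359,  0.21775378]), 'ee_rot': array([-1.48079874,  1.56925538,  1.98762566]), 'wrist_force': array([-0.58850778, -1.16846543, -0.01862273]), 'wrist_torque': array([ 0.01607203, -0.03199422, -0.0232712 ]), 'opening': 0.9980970805502484} 0.0188
scene {'fx': 387.7188082082316, 'fy': 387.7188082082316, 'cx': 277.5637941799225, 'cy': 209.47680969708554, 'xyz': array([1.03730632, 0.51505527, 0.53112941]), 'orientation': array([-2.21450211e+00,  1.94265896e-03,  2.27881278e+00])}
top {'fx': 382.2759347025425, 'fy': 382.2759347025425, 'cx': 277.7021806561562, 'cy': 211.2247952044791, 'xyz': array([0.4709716 , 0.09548584, 0.74919808]), 'orientation': array([-2.99814793,  0.00638185, -1.58245114])}
wrist {'fx': 325.19226210127806, 'fy': 325.19226210127806, 'cx': 279.6802798834761, 'cy': 216.28614058313516, 'xyz': array([ 0.29937277, -0.66283863,  0.38444586]), 'orientation': array([ 2.88147693e+00,  9.60024950e-04, -1.24318151e+00])}
```

View pics/scene0.png

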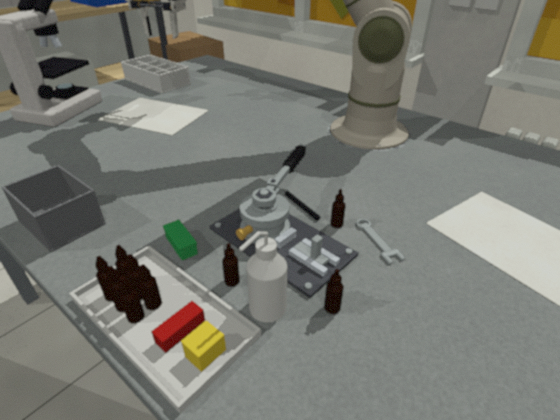

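View pics/top0.png

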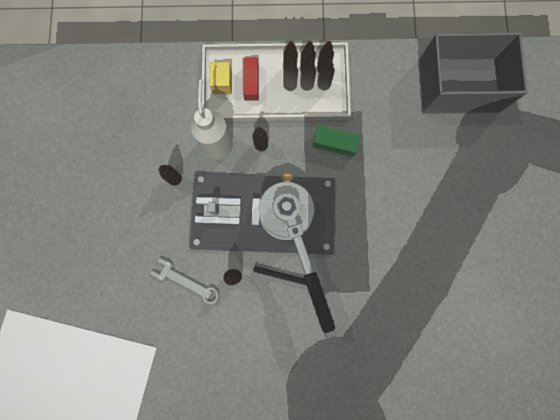

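```bash
cat > h.py <<'E'
import numpy as np, cv2
from scipy.spatial.transform import Rotation as R
from station import *
def ray(m,u,v,fish=False):
    x,y=(u-m["cx"])/m["fx"],(v-m["cy"])/m["fy"]
    if fish:
        r=np.hypot(x,y); d=np.array([x/r*np.sin(r),y/r*np.sin(r),np.cos(r)]) if r else np.array([0,0,1.])
    else: d=np.array([x,y,1.])
    d=R.from_euler("xyz",m["orientation"]).apply(d); return np.array(m["xyz"]),d/np.linalg.norm(d)
def atz(m,u,v,z,fish=False):
    o,d=ray(m,u,v,fish); return o+d*(z-o[2])/d[2]
def tri(*rays):
    A=sum(np.eye(3)-np.outer(d,d) for o,d in rays); b=sum((np.eye(3)-np.outer(d,d))@o for o,d in rays)
    p=np.linalg.solve(A,b); return p,[np.linalg.norm(np.cross(p-o,d)) for o,d in rays]
E
python3 - <<'E'
from h import *
np.set_printoptions(precision=4,suppress=True)
t=camera_model("top");s=camera_model("scene")
for n,a,b in [("nut",(287,206),(264,193)),("gripfar",(329,329),(303,150)),("gripnear",(312,276),(285,172)),("lock",(212,208),(319,240))]:
    print(n,*tri(ray(t,*a),ray(s,*b)))
for n,a,z in [("nut",(287,206),.1),("far",(329,329),.1),("near",(312,276),.1),("lock",(212,208),.065),("botA top",(234,279),.09),("marker L",(255,268),.01),("marker R",(306,281),.01),("wash",(203,118),.175),("botB",(262,140),.05),("botC",(165,172),.09),("boxtopR",(358,153),.034),("plateBL",(191,250),.01),("plateTR",(335,180),.01),("plateBR",(335,252),.01)]: print(n,atz(t,*a,z))
tp=cv2.imread("pics/top0.png");sc=cv2.imread("pics/scene0.png")
a=cv2.resize(tp[165:335,170:350],None,fx=3,fy=3,interpolation=2)
b=cv2.resize(sc[140:300,200:280+80],None,fx=1.6,fy=1.6)
cv2.imwrite("pics/c.png",np.hstack([a,cv2.copyMakeBorder(b,0,a.shape[0]-b.shape[0],0,0,0)]))
print(a.shape,b.shape)
E
```

```text
nut [0.5742 0.0823 0.0968] [np.float64(9.963699289283451e-05), np.float64(9.963699289279247e-05)]
gripfar [0.3647 0.0163 0.084 ] [np.float64(0.0020220866630969946), np.float64(0.002022086663096978)]
gripnear [0.4547 0.0391 0.0726] [np.float64(0.001390587191240568), np.float64(0.0013905871912405492)]
lock [0.5782 0.2204 0.0549] [np.float64(0.0010673145646768998), np.float64(0.0010673145646768582)]
nut [0.5737 0.0824 0.1   ]
far [0.3684 0.0166 0.1   ]
near [0.4545 0.0424 0.1   ]
lock [0.5772 0.2177 0.065 ]
botA top [0.4508 0.1742 0.09  ]
marker L [0.4686 0.1437 0.01  ]
marker R [0.443  0.0467 0.01  ]
wash [0.7038 0.2141 0.175 ]
botB [0.7091 0.127  0.05  ]
botC [0.639  0.2975 0.09  ]
boxtopR [ 0.6859 -0.0575  0.034 ]
plateBL [0.5043 0.267  0.01  ]
plateTR [ 0.6387 -0.0149  0.01  ]
plateBR [ 0.4972 -0.0103  0.01  ]
(510, 540, 3) (256, 256, 3)
```

View pics/c.png

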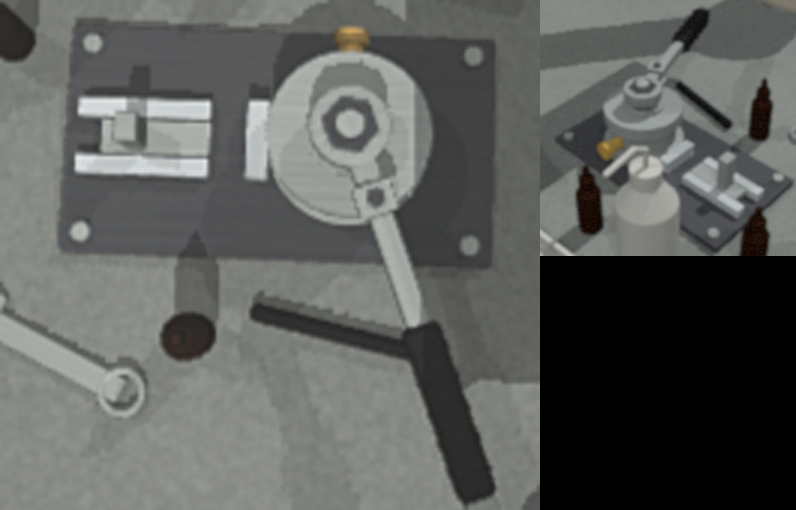

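```bash
cat >> h.py <<'E'
np.set_printoptions(precision=4,suppress=True)
def st():
    s=get_state(); M=R.from_euler("xyz",s["ee_rot"]).as_matrix()
    print("t",s["t"],"pos",s["position"],"F",s["wrist_force"],"q",s["q"],"op",s["opening"]); print(M); return s,M
E
python3 - <<'E'
from h import *
s,M=st()
for w in [(0.44,-0.12,0.2),(0.433,-0.03,.2),(.433,-.03,.072)]: print(M.T@(np.array(w)-s["position"]))
t=camera_model("top")
for n,a,z in [("piv",(295,230.7),.1),("near",(310,274),.1),("far",(329,330),.1)]:
  p=atz(t,*a,z);d=p-np.array([.574,.0823,.1]);print(n,p,np.hypot(*d[:2]),np.arctan2(-d[1],-d[0]))
# wash bottle silhouette base
for a in [(228,155),(215,150)]: print(atz(t,*a,0))
E
```

```text
t 0.15 pos [ 0.2326 -0.6863  0.2179] F [-0.6388  0.2738  0.1111] q [ 1.1673  0.6    -0.0025  1.5999  0.0018  0.9429 -0.0798] op 1.0006211653480896
[[-0.0005  0.321  -0.9471]
 [ 0.0011 -0.9471 -0.321 ]
 [-1.     -0.0012  0.0001]]
[ 0.0185 -0.4697 -0.3782]
[ 0.0186 -0.5572 -0.4005]
[ 0.1466 -0.5571 -0.4005]
piv [0.5309 0.0695 0.1   ] 0.04496148934403341 0.2893294250645155
near [0.4579 0.0457 0.1   ] 0.12178477166373895 0.3055044064886694
far [0.3668 0.0167 0.1   ] 0.2173246095437355 0.3068096680468657
[0.6955 0.1983 0.    ]
[0.7064 0.2248 0.    ]
```

Emit:
arm_command --pt "0 0.02 -0.47 -0.378 0.327" --pt "0 0.02 -0.47 -0.378 0.327" --pt "0 0.02 -0.47 -0.378 0.327" --pt "0 0.02 -0.47 -0.378 0.327" --pt "0 0.02 -0.47 -0.378 0.327" --pt "0 0.02 -0.47 -0.378 0.327" --pt "0 0.02 -0.47 -0.378 0.327" --pt "0 0.02 -0.47 -0.378 0.327" --pt "0 0.02 -0.47 -0.378 0.327" --pt "0 0.02 -0.47 -0.378 0.327" --pt "0 0.02 -0.47 -0.378 0.327" --pt "0 0.02 -0.557 -0.4 0.327" --pt "0 0.02 -0.557 -0.4 0.327" --pt "0 0.07 -0.557 -0.4 0.327" --pt "0 0.12 -0.557 -0.4 0.327" --pt "0 0.146 -0.557 -0.4 0.327" --pt "0 0.146 -0.557 -0.4 0.327"

```text
t: 2.28
position: [0.4316, -0.0318, 0.0713]
ee_rot: [0.163, 1.567, -2.98]
wrist_force: [0.2, 0.5, 0.0]
opening: 0.005
```

```bash
python3 - <<'E'
from h import *
s,M=st(); m=camera_model("wrist"); w=capture("wrist");t=capture("top")
print(m)
cv2.imwrite("pics/w1.png",np.vstack([cv2.resize(w,None,fx=.9,fy=.9)[:300],cv2.resize(t[165:345,150:390],(504,378))[:290]]))
cv2.imwrite("pics/w1raw.png",w);cv2.imwrite("pics/t1.png",t)
E
```

```text
t 2.275 pos [ 0.4316 -0.0318  0.0713] F [0.1809 0.4953 0.0022] q [-0.0577  0.5325 -0.0005  2.3766  0.0029  0.2365 -1.6333] op 0.004745913880985939
[[-0.004  -0.0015 -1.    ]
 [-0.0007 -1.      0.0015]
 [-1.      0.0007  0.004 ]]
{'fx': 325.19226210127806, 'fy': 325.19226210127806, 'cx': 279.6802798834761, 'cy': 216.28614058313516, 'xyz': array([ 0.5027, -0.031 ,  0.2375]), 'orientation': array([ 2.8777, -0.0012, -1.5715])}
```

View pics/w1.png

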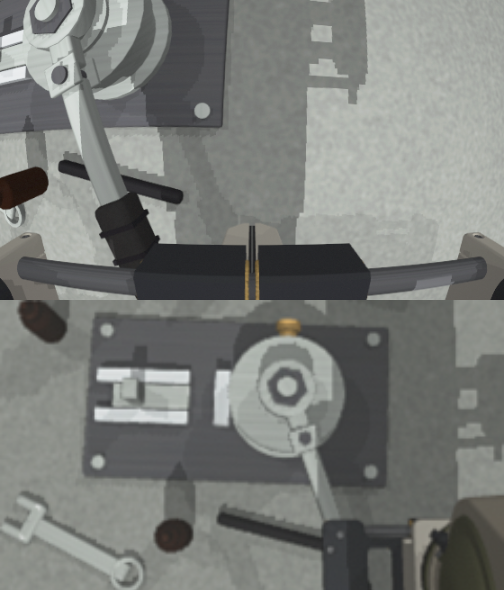

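Emit:
arm_command --pt "0 -0.005 -0.02 0 0" --pt "0 -0.005 -0.03 0 0" --pt "0 -0.005 -0.035 0 0" --pt "0 -0.005 -0.04 0 0" --pt "0 -0.005 -0.045 0 0" --pt "0 -0.005 -0.05 0 0" --pt "0 -0.005 -0.055 0 0" --pt "0 -0.005 -0.06 0 0"

```text
t: 3.38
position: [0.4303, 0.0271, 0.0773]
ee_rot: [0.494, 1.566, -2.65]
wrist_force: [-3.1, -8.2, 1.4]
opening: 0.004
```

Emit:
arm_command --pt "0 0 -0.0025 0 0" --pt "0 0 -0.005 0 0" --pt "0 0 -0.0075 0 0" --pt "0 0 -0.01 0 0"

```text
t: 3.88
position: [0.4299, 0.037, 0.0772]
ee_rot: [0.445, 1.565, -2.699]
wrist_force: [-4.6, -9.4, 1.6]
opening: 0.005
```

Emit:
arm_command --pt "0 0 -0.002 0 0" --pt "0 0 -0.004 0 0" --pt "0 0 -0.006 0 0"

```text
t: 4.25
position: [0.4296, 0.043, 0.0772]
ee_rot: [0.436, 1.564, -2.708]
wrist_force: [-4.0, -8.6, 1.2]
opening: 0.005
```

Emit:
arm_command --pt "0 0 -0.002 0 0" --pt "0 0 -0.004 0 0"

```text
t: 4.5
position: [0.4294, 0.0469, 0.0772]
ee_rot: [0.421, 1.564, -2.723]
wrist_force: [-5.5, -8.1, 1.7]
opening: 0.003
```

```bash
python3 - <<'E'
from h import *
s,M=st(); cv2.imwrite("pics/t2.png",capture("top")); w=capture("wrist"); cv2.imwrite("pics/w2.png",w[:,:300])
cv2.imwrite("pics/c2.png",np.hstack([cv2.resize(cv2.imread("pics/t2.png")[165:335,190:350],None,fx=3,fy=3)[:,:],w[:,:310][:420] if 0 else cv2.copyMakeBorder(w[:,:310],0,90,0,0,0)]))
E
```

```text
t 4.5 pos [0.4294 0.0469 0.0772] F [-5.5488 -8.129   1.6696] q [-0.2607  0.5205  0.0271  2.3737 -0.0487  0.2546 -1.7629] op 0.0034014250747564046
[[-0.0062 -0.0022 -1.    ]
 [-0.0028 -1.      0.0022]
 [-1.      0.0028  0.0062]]
```

View pics/c2.png

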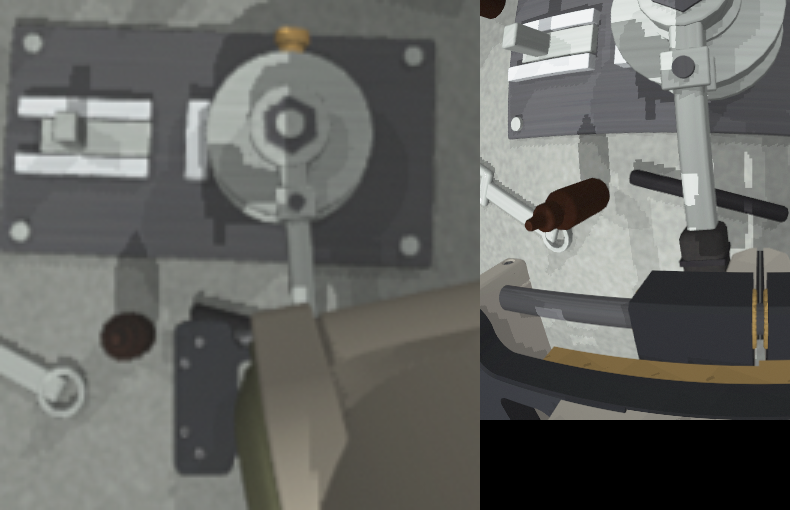

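Emit:
arm_command --pt "0 0 -0.002 0 0" --pt "0 0 -0.004 0 0"

```text
t: 4.85
position: [0.4293, 0.0509, 0.0772]
ee_rot: [0.418, 1.564, -2.726]
wrist_force: [-4.9, -7.8, 1.2]
opening: 0.008
```

Emit:
arm_command --pt "0 0 -0.002 0 0" --pt "0 0 -0.004 0 0"

```text
t: 5.1
position: [0.429, 0.0548, 0.0771]
ee_rot: [0.409, 1.563, -2.735]
wrist_force: [-7.2, -8.7, 2.0]
opening: 0.007
```

Emit:
arm_command --pt "0 0 -0.002 0 0" --pt "0 0 -0.004 0 0"

```text
t: 5.35
position: [0.4287, 0.0587, 0.0771]
ee_rot: [0.402, 1.563, -2.742]
wrist_force: [-7.0, -8.8, 0.8]
opening: 0.005
```

Emit:
arm_command --pt "0 0 -0.002 0 0" --pt "0 0 -0.004 0 0"

```text
t: 5.6
position: [0.4287, 0.0626, 0.0771]
ee_rot: [0.41, 1.563, -2.734]
wrist_force: [-6.4, -8.5, 1.7]
opening: 0.004
```

Emit:
arm_command --pt "0 0 -0.002 0 0" --pt "0 0 -0.004 0 0"

```text
t: 5.85
position: [0.4287, 0.0666, 0.0771]
ee_rot: [0.413, 1.562, -2.731]
wrist_force: [-6.3, -8.4, 2.0]
opening: 0.001
```

Emit:
arm_command --pt "0 0 -0.002 0 0" --pt "0 0 -0.004 0 0"

```text
t: 6.1
position: [0.4285, 0.0687, 0.077]
ee_rot: [0.571, 1.561, -2.575]
wrist_force: [-5.2, -22.5, 3.1]
opening: 0.001
```

Emit:
arm_command --pt "0 0 -0.0015 0 0" --pt "0 0 -0.003 0 0" --pt "0 0 -0.003 0 0"

```text
t: 6.48
position: [0.4284, 0.0705, 0.077]
ee_rot: [0.642, 1.56, -2.506]
wrist_force: [-5.1, -23.0, 3.2]
opening: 0.009
```

```bash
python3 - <<'E'
from h import *
s,M=st(); w=capture("wrist"); cv2.imwrite("pics/w3.png",cv2.resize(w[:300,90:330],None,fx=2,fy=2,interpolation=2)); print(camera_model("wrist"))
E
```

```text
t 6.475 pos [0.4284 0.0705 0.077 ] F [ -5.1247 -23.0476   3.2464] q [-0.3254  0.5229  0.0403  2.3675 -0.0641  0.2618 -1.8056] op 0.008809881018006374
[[-0.0084 -0.0064 -0.9999]
 [-0.0062 -1.      0.0064]
 [-0.9999  0.0063  0.0084]]
{'fx': 325.19226210127806, 'fy': 325.19226210127806, 'cx': 279.6802798834761, 'cy': 216.28614058313516, 'xyz': array([0.5002, 0.0718, 0.243 ]), 'orientation': array([ 2.8733, -0.0068, -1.5765])}
```

View pics/w3.png

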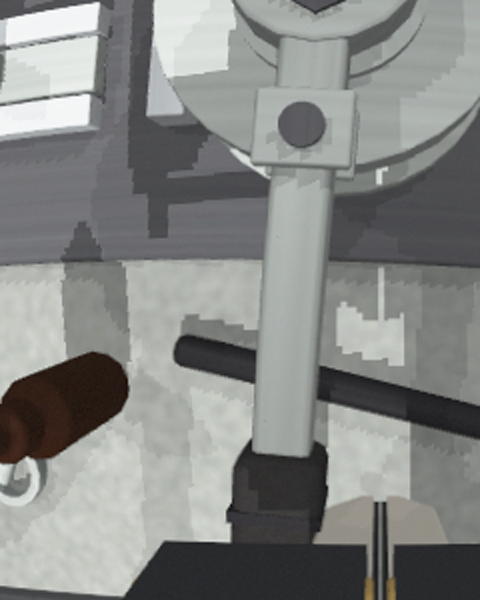

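```bash
python3 - <<'E'
from h import *
s=get_state()
m=camera_model("wrist"); f=lambda x,y,z=.1: atz(m,90+x/2,y/2,z,True)
P=f(302,124);print("piv",P, np.hypot(*(P-[.574,.0823,.1])[:2]), np.arctan2(P[1]-.0823,.574-P[0]))
a=(f(271,200)+f(330,200))/2;b=(f(254,455)+f(315,455))/2;n=(f(279,60)+f(348,60))/2
print("handle ang",np.arctan2(b[1]-a[1],a[0]-b[0]),a,b,"from piv",np.arctan2(b[1]-P[1],P[0]-b[0]))
l1,l2=f(254,95),f(250,160); r1,r2=f(356,95),f(351,165);print("head sides",np.arctan2(l2[1]-l1[1],l1[0]-l2[0]),np.arctan2(r2[1]-r1[1],r1[0]-r2[0]))
E
```

```text
piv [0.5305 0.0875 0.1   ] 0.04377163363918445 0.11904977833620944
handle ang 0.09015061247606745 [0.5134 0.0879 0.1   ] [0.4557 0.0932 0.1   ] from piv 0.07544369615571841
head sides 0.056554210887374036 0.0716284445375626
```

Emit:
arm_command --pt "0 0 -0.002 0 0" --pt "0 0 -0.0035 0 0" --pt "0 0 -0.0035 0 0" --pt "0 0 -0.0035 0 0"

```text
t: 7.02
position: [0.4284, 0.0738, 0.077]
ee_rot: [0.649, 1.56, -2.499]
wrist_force: [-4.4, -22.1, 2.7]
opening: 0.006
```

```bash
cat >> h.py <<'E'
def edges(name):
    """left/right edge pts of the bar in raw wrist picture, rows 105..220, by gradient near the expected line; prints head & bar"""
E
python3 - <<'E'
from h import *
s,M=st(); w=capture("wrist"); cv2.imwrite("pics/w4raw.png",w); cv2.imwrite("pics/w4.png",cv2.resize(w[:300,90:330],None,fx=2,fy=2,interpolation=2)); print(camera_model("wrist"))
E
```

```text
t 7.025 pos [0.4284 0.0738 0.077 ] F [ -4.4103 -22.1064   2.7091] q [-0.3337  0.5233  0.0415  2.3663 -0.0662  0.2628 -1.8111] op 0.006047369921976648
[[-0.0084 -0.0066 -0.9999]
 [-0.0063 -1.      0.0067]
 [-0.9999  0.0064  0.0084]]
{'fx': 325.19226210127806, 'fy': 325.19226210127806, 'cx': 279.6802798834761, 'cy': 216.28614058313516, 'xyz': array([0.5002, 0.0752, 0.243 ]), 'orientation': array([ 2.8733, -0.0069, -1.5766])}
```

View pics/w4.png

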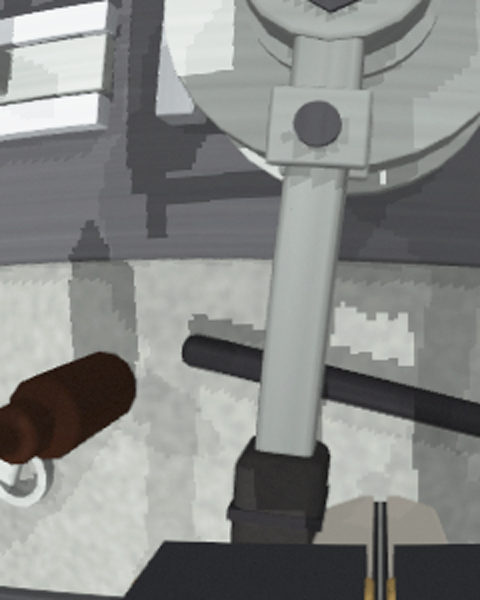

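Emit:
arm_command --pt "0 0 -0.001 0 0" --pt "0 0 -0.001 0 0" --pt "0 0 -0.001 0 0"

```text
t: 7.45
position: [0.4284, 0.0748, 0.077]
ee_rot: [0.648, 1.56, -2.5]
wrist_force: [-4.5, -22.4, 3.3]
opening: 0.005
```

Emit:
arm_command --pt "0 0 0.004 0 0" --pt "0 0 0.008 0 0" --pt "0 0 0.012 0 0" --pt "0 0 0.015 0 0" --pt "0 0 0.015 0 0"

```text
t: 8.07
position: [0.4332, 0.0659, 0.0777]
ee_rot: [-2.704, 1.57, 0.437]
wrist_force: [-0.4, -0.4, 0.4]
opening: 0.005
```

```bash
python3 - <<'E'
from h import *
s,M=st(); w=capture("wrist"); cv2.imwrite("pics/w5raw.png",w); cv2.imwrite("pics/w5.png",cv2.resize(w[:300,40:280],None,fx=2,fy=2,interpolation=2)); print(camera_model("wrist"))
E
```

```text
t 8.075 pos [0.4332 0.0659 0.0777] F [-0.3661 -0.3759  0.438 ] q [-0.302   0.5216  0.03    2.3652 -0.0599  0.2547 -1.789 ] op 0.005028694273246064
[[ 0.0006 -0.0002 -1.    ]
 [ 0.0003 -1.      0.0002]
 [-1.     -0.0003 -0.0006]]
{'fx': 325.19226210127806, 'fy': 325.19226210127806, 'cx': 279.6802798834761, 'cy': 216.28614058313516, 'xyz': array([0.5035, 0.0669, 0.2443]), 'orientation': array([ 2.8823, -0.0002, -1.57  ])}
```

View pics/w5.png

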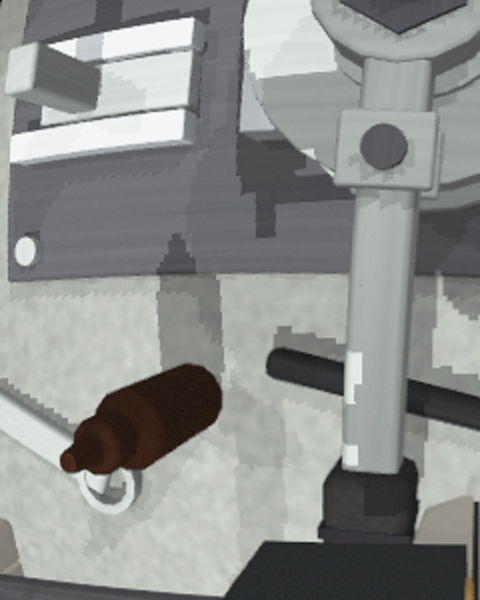

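```bash
python3 - <<'E'
from h import *
def ang(m,x0,P,B):
    f=lambda x,y: atz(m,x0+x/2,y/2,.1,True)
    p,b=f(*P),f(*B); n=np.array([.574,.0823])
    return p,np.arctan2(b[1]-p[1],p[0]-b[0])
K=dict(fx=325.192,fy=325.192,cx=279.68,cy=216.286)
for x0,xyz,o,P,B in [(90,[.5002,.0718,.243],[2.8733,-.0068,-1.5765],(302,124),(284.5,455)),(90,[.5002,.0752,.243],[2.8733,-.0069,-1.5766],(317.5,123.5),(288.5,455)),(40,[.5035,.0669,.2443],[2.8823,-.0002,-1.57],(384,147),(372.5,470))]:
    print(ang(dict(K,xyz=xyz,orientation=o),x0,P,B))
E
```

```text
(array([0.5305, 0.0875, 0.1   ]), np.float64(0.0748493832785366))
(array([0.5305, 0.0874, 0.1   ]), np.float64(0.10738630664808421))
(array([0.5302, 0.0879, 0.1   ]), np.float64(0.055853862913821696))
```

Emit:
arm_command --pt "0 0 0.03 0 0" --pt "0 -0.06 0.03 0 0" --pt "0 -0.12 0.03 0 0" --pt "0 -0.12 0.03 0 0" --pt "0 -0.12 -0.02 -0.035 0" --pt "0 -0.12 -0.065 -0.07 0" --pt "0 -0.12 -0.11 -0.105 0" --pt "0 -0.12 -0.155 -0.144 0" --pt "0 -0.12 -0.2 -0.144 0" --pt "0 -0.12 -0.2 -0.144 0" --pt "0 -0.12 -0.2 -0.144 0"

```text
t: 9.5
position: [0.5761, 0.2653, 0.1965]
ee_rot: [0.696, 1.569, -2.445]
wrist_force: [-0.0, -0.5, 0.1]
opening: 0.004
```

```bash
python3 - <<'E'
from h import *
s,M=st(); w=capture("wrist");print(camera_model("wrist")); cv2.imwrite("pics/w6.png",w)
E
```

```text
t 9.5 pos [0.5761 0.2653 0.1965] F [-0.0244 -0.4842  0.1017] q [-0.554   0.5143  0.0487  1.8393 -0.0332  0.7907 -2.0587] op 0.003887400733542714
[[-0.0015  0.0004 -1.    ]
 [-0.0013 -1.     -0.0004]
 [-1.      0.0013  0.0015]]
{'fx': 325.19226210127806, 'fy': 325.19226210127806, 'cx': 279.6802798834761, 'cy': 216.28614058313516, 'xyz': array([0.647 , 0.2656, 0.3634]), 'orientation': array([ 2.8807, -0.0018, -1.5709])}
```

View pics/w6.png

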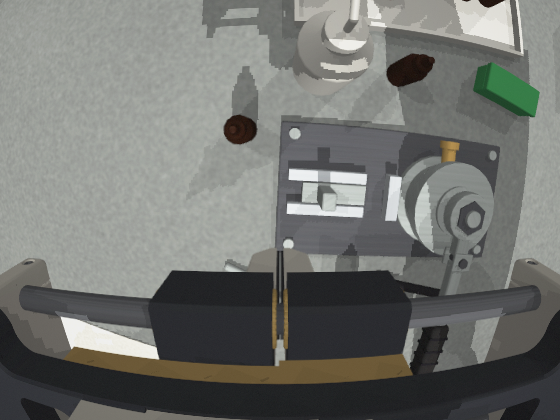

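```bash
python3 - <<'E'
from h import *
m=camera_model("wrist");t=camera_model("top")
print("lock",atz(m,329,202,.065,True),tri(ray(m,329,202,True),ray(t,212,206.7)))
print("botC",atz(m,240,129,.08,True),"wash",atz(m,348,30,.175,True),atz(m,310,85,.05,True),"nut",atz(m,473,218,.1,True))
E
```

```text
lock [0.5814 0.2184 0.065 ] (array([0.5804, 0.2181, 0.0617]), [np.float64(0.00034456967647023565), np.float64(0.0003445696764702565)])
botC [0.6496 0.2994 0.08  ] wash [0.7095 0.2253 0.175 ] [0.6925 0.2362 0.05  ] nut [0.5749 0.0803 0.1   ]
```

Emit:
arm_command --pt "0 0.05 0 -0.004 0" --pt "0 0.1 0 -0.004 0" --pt "0 0.13 0 -0.004 0" --pt "0 0.151 0 -0.004 0" --pt "0 0.151 0 -0.004 0" --pt "0 0.151 0.01 -0.004 0" --pt "0 0.151 0.02 -0.004 0" --pt "0 0.151 0.026 -0.004 0" --pt "0 0.151 0.032 -0.004 0" --pt "0 0.151 0.036 -0.004 0" --pt "0 0.151 0.04 -0.004 0"

```text
t: 10.92
position: [0.5809, 0.228, 0.0476]
ee_rot: [-1.953, 1.567, 1.19]
wrist_force: [-2.1, 7.9, 3.6]
opening: 0.005
```

Contact and sliding (7.9 N). Continue.

Emit:
arm_command --pt "0 0 0.004 0 0" --pt "0 0 0.008 0 0" --pt "0 0 0.011 0 0" --pt "0 0 0.014 0 0"

```text
t: 11.42
position: [0.5803, 0.2145, 0.0476]
ee_rot: [-1.732, 1.567, 1.411]
wrist_force: [-4.5, 14.5, 4.9]
opening: 0.007
```

Emit:
arm_command --pt "0 0 0.002 0 0" --pt "0 0 0.004 0 0" --pt "0 0 0.004 0 0"

```text
t: 11.8
position: [0.5803, 0.2144, 0.0478]
ee_rot: [-1.778, 1.563, 1.368]
wrist_force: [-3.8, 17.0, 2.4]
opening: 0.007
```

Emit:
arm_command --pt "0 0 0.002 0 0" --pt "0 0 0.004 0 0" --pt "0 0 0.004 0 0"

```text
t: 12.18
position: [0.5803, 0.2142, 0.0479]
ee_rot: [-1.804, 1.559, 1.344]
wrist_force: [-5.0, 27.3, 0.7]
opening: 0.006
```

Emit:
arm_command --pt "0 0 -0.02 0 0" --pt "0 0 -0.05 0 0" --pt "0 -0.05 -0.05 0 0" --pt "0 -0.1 -0.05 0 0" --pt "0 -0.15 -0.05 0 0" --pt "0 -0.15 -0.05 0 0"

```text
t: 12.92
position: [0.583, 0.254, 0.2011]
ee_rot: [-2.732, 1.563, 0.409]
wrist_force: [-0.2, -0.2, -0.0]
opening: 0.005
```

```bash
python3 - <<'E'
from h import *
s,M=st(); m=camera_model("wrist");w=capture("wrist"); cv2.imwrite("pics/w7.png",cv2.resize(w[0:300,200:520],None,fx=2.4,fy=2,interpolation=2)[:, :] if 0 else cv2.resize(w[0:270,210:530],None,fx=2.2,fy=2.2,interpolation=2)); print(m)
E
```

```text
t 12.925 pos [0.583  0.254  0.2011] F [-0.1608 -0.2284 -0.0185] q [-0.5328  0.5073  0.0478  1.8386 -0.0319  0.7891 -2.0406] op 0.004644371365982356
[[ 0.0068 -0.0011 -1.    ]
 [ 0.0029 -1.      0.0011]
 [-1.     -0.0029 -0.0068]]
{'fx': 325.19226210127806, 'fy': 325.19226210127806, 'cx': 279.6802798834761, 'cy': 216.28614058313516, 'xyz': array([0.6523, 0.2543, 0.3682]), 'orientation': array([ 2.8885,  0.0024, -1.5712])}
```

View pics/w7.png

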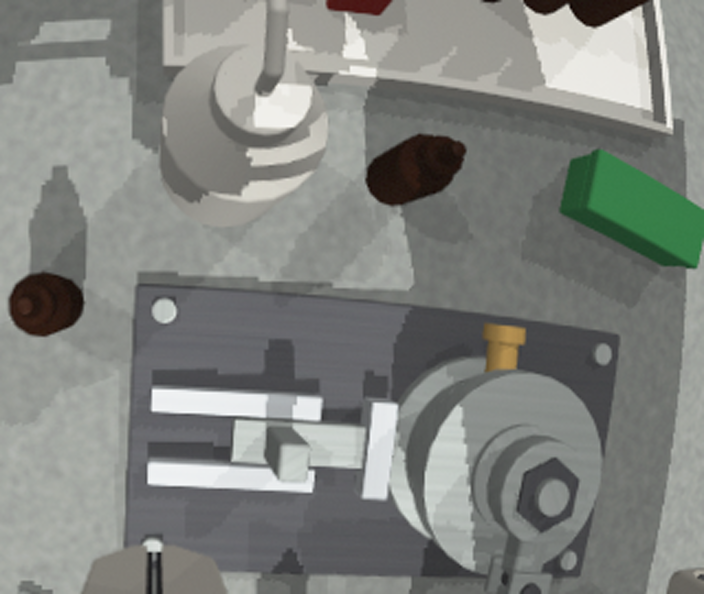

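```bash
python3 - <<'E'
from h import *
m=camera_model("wrist");t=camera_model("top")
print("lock",atz(m,343.2,211.4,.065,True))
a=capture("top"); s=capture("scene")
A=cv2.resize(a[150:340,160:350],None,fx=2.1,fy=2.1); B=cv2.resize(s[130:320,180:370],None,fx=2.1,fy=2.1)
cv2.imwrite("pics/e.png",np.hstack([A,B]))
E
```

```text
lock [0.5777 0.1931 0.065 ]
```

View pics/e.png

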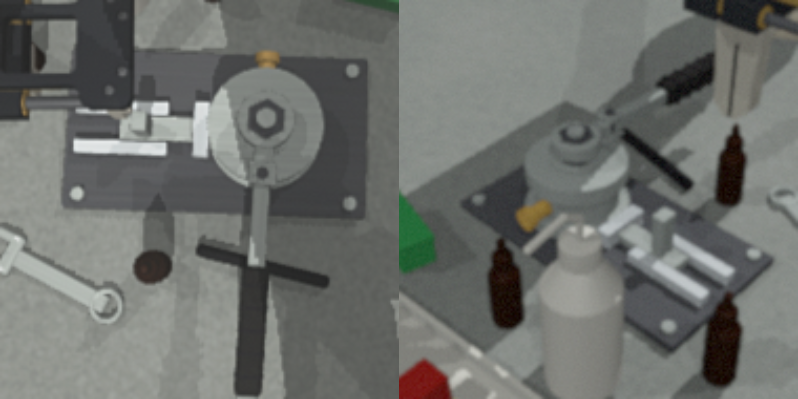

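```bash
python3 - <<'E'
from h import *
s0=cv2.imread("pics/scene0.png");t0=cv2.imread("pics/top0.png");s1=capture("scene");t1=capture("top")
cv2.imwrite("pics/s8.png",s1);cv2.imwrite("pics/t8.png",t1)
def proj(m,p):
    c=R.from_euler("xyz",m["orientation"]).inv().apply(np.array(p)-m["xyz"]);return np.array([m["cx"]+m["fx"]*c[0]/c[2],m["cy"]+m["fy"]*c[1]/c[2]])
for n,a,b,(x0,y0,x1,y1) in [("scene",s0,s1,(311,234,328,256)),("top",t0,t1,(206,200,221,216))]:
    m=camera_model(n); g=[cv2.resize(i,None,fx=4,fy=4,interpolation=2) for i in (a,b)]
    T=g[0][y0*4:y1*4,x0*4:x1*4]; S=g[1][(y0-30)*4:(y1+30)*4,(x0-45)*4:(x1+45)*4]
    r=cv2.matchTemplate(S,T,cv2.TM_CCOEFF_NORMED);_,v,_,l=cv2.minMaxLoc(r)
    print(n,v,"shift",l[0]/4-45,l[1]/4-30,[(d,proj(m,[.5795,.2185-d,.055])-proj(m,[.5795,.2185,.055])) for d in(.025,.027,.030)], proj(m,[.5795,.2185,.065]))
E
```

```text
scene 0.9660694003105164 shift -10.75 -6.25 [(0.025, array([-10.7768,  -5.7   ])), (0.027, array([-11.6224,  -6.1472])), (0.03, array([-12.8862,  -6.8157]))] [317.5007 235.7555]
top 0.6530141830444336 shift -24.0 18.5 [(0.025, array([13.5819, -0.1698])), (0.027, array([14.6686, -0.1834])), (0.03, array([16.2988, -0.2038]))] [211.5853 206.776 ]
```

Emit:
arm_command --pt "0 0.05 0 0.003 0" --pt "0 0.1 0 0.003 0" --pt "0 0.13 0 0.003 0" --pt "0 0.148 0 0.003 0" --pt "0 0.148 0.02 0.003 0" --pt "0 0.148 0.03 0.003 0" --pt "0 0.148 0.036 0.003 0" --pt "0 0.148 0.039 0.003 0" --pt "0 0.148 0.041 0.003 0"

```text
t: 14.3
position: [0.5786, 0.2147, 0.0497]
ee_rot: [-2.264, 1.567, 0.878]
wrist_force: [-0.8, 8.1, 5.1]
opening: 0.005
```

Emit:
arm_command --pt "0 0 0.003 0 0" --pt "0 0 0.006 0 0" --pt "0 0 0.006 0 0"

```text
t: 14.68
position: [0.5786, 0.2143, 0.0499]
ee_rot: [-2.014, 1.562, 1.132]
wrist_force: [-1.4, 17.4, 3.7]
opening: 0.003
```

```bash
python3 - <<'E'
from h import *
s,M=st(); print(s["wrist_force"],s["wrist_torque"])
w=capture("wrist");t=capture("top");sc=capture("scene")
cv2.imwrite("pics/w9.png",w);cv2.imwrite("pics/t9.png",t);cv2.imwrite("pics/s9.png",sc)
A=cv2.resize(sc[190:310,250:380],(520,480),interpolation=2);B=cv2.resize(w[80:320,300:440],(280,480),interpolation=2)
cv2.imwrite("pics/f.png",np.hstack([A,B]))
E
```

```text
t 14.675 pos [0.5786 0.2143 0.0499] F [-1.4022 17.4118  3.6836] q [-0.451   0.6888  0.0114  1.9815 -0.029   0.4645 -1.982 ] op 0.0026389909287002603
[[ 0.0038  0.0051 -1.    ]
 [ 0.0082 -1.     -0.0051]
 [-1.     -0.0082 -0.0039]]
[-1.4022 17.4118  3.6836] [ 4.0044  0.304  -0.0533]
```

View pics/f.png

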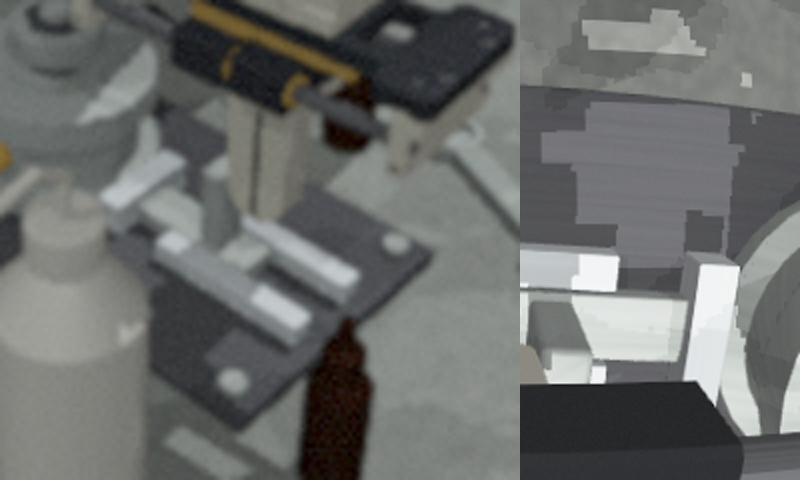

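Emit:
arm_command --pt "0 0 -0.002 0 0" --pt "0 0 -0.004 0 0" --pt "0 0 -0.005 0 0" --pt "0 0 -0.005 0 0"

```text
t: 15.32
position: [0.5785, 0.2147, 0.0495]
ee_rot: [-2.221, 1.567, 0.923]
wrist_force: [-0.1, 5.1, 5.0]
opening: 0.006
```

```bash
python3 - <<'E'
from h import *
s,M=st(); print(s["wrist_force"],s["wrist_torque"])
E
```

```text
t 15.325 pos [0.5785 0.2147 0.0495] F [-0.1374  5.1019  4.9731] q [-0.4577  0.6903  0.0172  1.9792 -0.0282  0.4688 -1.9881] op 0.006095232590913171
[[ 0.0024  0.0021 -1.    ]
 [ 0.0031 -1.     -0.0021]
 [-1.     -0.0031 -0.0024]]
[-0.1374  5.1019  4.9731] [1.3345 0.0647 0.0021]
```

Emit:
arm_command --pt "0 0 0.004 0 0" --pt "0 0 0.008 0 0" --pt "0 0 0.012 0 0" --pt "0 0 0.012 0 0"

```text
t: 15.82
position: [0.5786, 0.2138, 0.0499]
ee_rot: [-1.94, 1.555, 1.212]
wrist_force: [-2.8, 33.7, -1.7]
opening: 0.007
```

```bash
python3 - <<'E'
from h import *
s,M=st(); print(s["wrist_force"],s["wrist_torque"])
a=cv2.cvtColor(cv2.imread("pics/scene0.png"),6).astype(np.float32);b=cv2.cvtColor(cv2.imread("pics/s8.png"),6).astype(np.float32)
for (x0,y0,x1,y1) in [(312,235,327,255),(314,236,325,246),(310,233,329,262)]:
    T=a[y0:y1,x0:x1]; W=np.array([[1,0,x0-10.75],[0,1,y0-6.25]],np.float32)
    c,W=cv2.findTransformECC(T,b,W,cv2.MOTION_TRANSLATION,(3,200,1e-6),None,1); print(c,W[0,2]-x0,W[1,2]-y0)
E
```

```text
t 15.825 pos [0.5786 0.2138 0.0499] F [-2.8376 33.6699 -1.6606] q [-0.4421  0.6875  0.0035  1.9846 -0.03    0.4583 -1.9736] op 0.007092342903129356
[[ 0.0056  0.0098 -0.9999]
 [ 0.0148 -0.9998 -0.0097]
 [-0.9999 -0.0148 -0.0057]]
[-2.8376 33.6699 -1.6606] [ 7.7316  0.4699 -0.0674]
0.9867319090511758 -10.727356 -6.266266
0.988957085868009 -10.915466 -6.1803436
0.9351850698643368 -10.658081 -6.2261353
```

```bash
python3 - <<'E'
from h import *
from scipy.optimize import fsolve
def proj(m,p):
    c=R.from_euler("xyz",m["orientation"]).inv().apply(np.array(p)-m["xyz"]);return np.array([m["cx"]+m["fx"]*c[0]/c[2],m["cy"]+m["fy"]*c[1]/c[2]])
m=camera_model("scene")
for z in(.045,.055,.065):
  p=np.array([.5795,.2185,z])
  print(z,fsolve(lambda v: proj(m,p+[v[0],v[1],0])-proj(m,p)-[-10.75,-6.23],[0,-.025]))
E
```

```text
0.045 [-0.0011 -0.026 ]
0.055 [-0.0013 -0.0259]
0.065 [-0.0014 -0.0258]
```

```bash
python3 - <<'E'
from h import *
m=camera_model("scene")
for u,v in [(400,172),(388,150),(420,120),(85,20),(75,5),(100,5)]:
    o,d=ray(m,250+u/4,190+v/4)
    for x in(.565,.58,.595): print((u,v),x,o+d*(x-o[0])/d[0])
# ring/nut outermost y at top: from t8
t=camera_model("top")
for u,v in [(237,120),(290,120)]: print(atz(t,160+u/2.1,150+v/2.1,.1))
E
```

```text
(400, 172) 0.565 [0.565  0.2754 0.0936]
(400, 172) 0.58 [0.58   0.283  0.1075]
(400, 172) 0.595 [0.595  0.2906 0.1214]
(388, 150) 0.565 [0.565  0.2682 0.1021]
(388, 150) 0.58 [0.58   0.2761 0.1158]
(388, 150) 0.595 [0.595  0.2839 0.1294]
(420, 120) 0.565 [0.565  0.2811 0.1254]
(420, 120) 0.58 [0.58   0.2885 0.1383]
(420, 120) 0.595 [0.595  0.296  0.1512]
(85, 20) 0.565 [0.565  0.0931 0.092 ]
(85, 20) 0.58 [0.58   0.1065 0.1059]
(85, 20) 0.595 [0.595  0.1199 0.1199]
(75, 5) 0.565 [0.565  0.0866 0.0981]
(75, 5) 0.58 [0.58   0.1002 0.1119]
(75, 5) 0.595 [0.595  0.1138 0.1256]
(100, 5) 0.565 [0.565  0.103  0.1054]
(100, 5) 0.58 [0.58   0.1161 0.1189]
(100, 5) 0.595 [0.595  0.1292 0.1324]
[0.572  0.1068 0.1   ]
[0.5714 0.0634 0.1   ]
```

Emit:
arm_command --pt "0 0 -0.02 0 0" --pt "0 0 -0.025 0 0" --pt "0 -0.009 -0.025 0 0" --pt "0 -0.009 -0.025 0 0" --pt "0 -0.009 -0.025 0 0"

```text
t: 16.45
position: [0.578, 0.2237, 0.0578]
ee_rot: [2.114, 1.57, -1.029]
wrist_force: [-0.6, 0.0, -0.3]
opening: 0.002
```

Emit:
arm_command --pt "0 0 0.008 0 0" --pt "0 0 0.014 0 0" --pt "0 0 0.018 0 0" --pt "0 0 0.021 0 0" --pt "0 0 0.021 0 0"

```text
t: 17.08
position: [0.5784, 0.2102, 0.0586]
ee_rot: [-1.95, 1.562, 1.195]
wrist_force: [-1.4, 17.8, 3.9]
opening: 0.004
```

```bash
python3 - <<'E'
from h import *
s,M=st(); print(s["wrist_force"],s["wrist_torque"])
E
```

```text
t 17.075 pos [0.5784 0.2102 0.0586] F [-1.3814 17.8026  3.8964] q [-0.4456  0.6748  0.012   1.9809 -0.0287  0.4801 -1.9777] op 0.004291134028411738
[[ 0.0031  0.004  -1.    ]
 [ 0.0078 -1.     -0.004 ]
 [-1.     -0.0078 -0.0031]]
[-1.3814 17.8026  3.8964] [4.0938 0.4513 0.035 ]
```

Emit:
arm_command --pt "0 0 -0.02 0 0" --pt "0 0 -0.045 0 0" --pt "0 -0.06 -0.045 0 0" --pt "0 -0.12 -0.045 0 0" --pt "0 -0.16 -0.045 0 0" --pt "0 -0.16 -0.045 0 0" --pt "0 -0.16 -0.045 0 0"

```text
t: 17.95
position: [0.5773, 0.2482, 0.2168]
ee_rot: [0.672, 1.569, -2.47]
wrist_force: [0.2, 0.7, -0.2]
opening: 0.006
```

```bash
cat > chk.py <<'E'
from h import *
from scipy.optimize import fsolve
def proj(m,p):
    c=R.from_euler("xyz",m["orientation"]).inv().apply(np.array(p)-m["xyz"]);return np.array([m["cx"]+m["fx"]*c[0]/c[2],m["cy"]+m["fy"]*c[1]/c[2]])
st(); m=camera_model("scene"); s=capture("scene")
a=cv2.cvtColor(cv2.imread("pics/scene0.png"),6).astype(np.float32)
for n,b in [("before",cv2.imread("pics/s8.png")),("now",s)]:
    b=cv2.cvtColor(b,6).astype(np.float32)
    for (x0,y0,x1,y1) in [(312,235,327,255),(314,236,325,246)]:
        T=a[y0:y1,x0:x1]; W=np.array([[1,0,x0-11.5],[0,1,y0-6.5]],np.float32)
        c,W=cv2.findTransformECC(T,b,W,cv2.MOTION_TRANSLATION,(3,200,1e-6),None,1); sh=[W[0,2]-x0,W[1,2]-y0]
        p=np.array([.5795,.2185,.055]);print(n,c,sh,fsolve(lambda v: proj(m,p+[v[0],v[1],0])-proj(m,p)-sh,[0,-.025]))
E
python3 chk.py
```

```text
t 17.95 pos [0.5773 0.2482 0.2168] F [ 0.193   0.6502 -0.2404] q [-0.53    0.4847  0.0491  1.8339 -0.0308  0.8251 -2.037 ] op 0.0057233095711795474
[[-0.0011 -0.0006 -1.    ]
 [-0.0009 -1.      0.0006]
 [-1.      0.0009  0.0011]]
before 0.9867319090511758 [np.float32(-10.725708), np.float32(-6.2620087)] [-0.0014 -0.0259]
before 0.988957085868009 [np.float32(-10.928619), np.float32(-6.1824036)] [-0.0009 -0.0261]
now 0.9884372306792346 [np.float32(-10.738739), np.float32(-6.270401)] [-0.0014 -0.0259]
now 0.9921642831105032 [np.float32(-10.939301), np.float32(-6.187546)] [-0.0009 -0.0261]
```

Emit:
arm_command --pt "0 0 0 0.01 -0.18" --pt "0 0 0 0.01 -0.36" --pt "0 0 0 0.01 -0.54" --pt "0 0 0 0.01 -0.72" --pt "0 0 0 0.01 -0.9" --pt "0 0 0 0.01 -1.08" --pt "0 0 0 0.01 -1.26" --pt "0 0 0 0.01 -1.44" --pt "0 0 0 0.01 -1.57" --pt "0 0 0 0.01 -1.57" --pt "0 0.05 0 0.01 -1.57" --pt "0 0.1 0 0.01 -1.57" --pt "0 0.14 0 0.01 -1.57" --pt "0 0.168 0 0.01 -1.57" --pt "0 0.168 0 0.01 -1.57" --pt "0 0.168 0 0.01 -1.57"

```text
t: 20.0
position: [0.5679, 0.249, 0.0501]
ee_rot: [2.214, 1.571, 0.641]
wrist_force: [0.0, 0.4, 0.4]
opening: 0.006
```

Emit:
arm_command --pt "0 0 0 0.015 0" --pt "0 0 0 0.025 0" --pt "0 0 0 0.03 0" --pt "0 0 0 0.034 0" --pt "0 0 0 0.034 0"

```text
t: 20.62
position: [0.5678, 0.2145, 0.0497]
ee_rot: [1.989, 1.571, 0.417]
wrist_force: [0.4, -1.0, 0.9]
opening: 0.005
```

Still free; keep going in small steps.

Emit:
arm_command --pt "0 0 0 0.003 0" --pt "0 0 0 0.006 0" --pt "0 0 0 0.006 0"

```text
t: 21.0
position: [0.5676, 0.2092, 0.0496]
ee_rot: [-3.045, 1.57, 1.667]
wrist_force: [-0.0, 2.2, -0.7]
opening: 0.004
```

Emit:
arm_command --pt "0 0 0 0.002 0" --pt "0 0 0 0.004 0" --pt "0 0 0 0.004 0"

```text
t: 21.38
position: [0.5677, 0.2088, 0.0497]
ee_rot: [2.913, 1.566, 1.345]
wrist_force: [-1.6, 10.9, -4.7]
opening: 0.006
```

Emit:
arm_command --pt "0 0 0 0.002 0" --pt "0 0 0 0.005 0" --pt "0 0 0 0.005 0"

```text
t: 21.75
position: [0.5677, 0.2084, 0.0498]
ee_rot: [2.891, 1.559, 1.325]
wrist_force: [-1.3, 22.0, -8.7]
opening: 0.004
```

Emit:
arm_command --pt "0 0 0 0.003 0" --pt "0 0 0 0.003 0"

```text
t: 22.0
position: [0.5678, 0.2082, 0.0499]
ee_rot: [2.886, 1.556, 1.322]
wrist_force: [-2.4, 27.3, -10.9]
opening: 0.005
```

```bash
python3 - <<'E'
from h import *
s,M=st(); print(s["wrist_force"],s["wrist_torque"])
E
```

```text
t 22.0 pos [0.5678 0.2082 0.0499] F [ -2.4331  27.3267 -10.896 ] q [-0.2408  0.6936 -0.2968  1.9978  0.3813  0.4925 -0.8023] op 0.005023677291607866
[[ 0.0037  1.      0.0072]
 [ 0.0145  0.0072 -0.9999]
 [-0.9999  0.0038 -0.0144]]
[ -2.4331  27.3267 -10.896 ] [6.5039 0.461  0.206 ]
```

Emit:
arm_command --pt "0 0 0 -0.03 0" --pt "0 0 0 -0.05 0" --pt "0 -0.05 0 -0.05 0" --pt "0 -0.1 0 -0.05 0" --pt "0 -0.16 0 -0.05 0" --pt "0 -0.16 0 -0.05 0" --pt "0 -0.16 0 -0.05 0"

```text
t: 22.88
position: [0.5676, 0.246, 0.2093]
ee_rot: [-0.041, 1.57, -1.613]
wrist_force: [0.0, -0.1, -0.7]
opening: 0.005
```

```bash
python3 chk.py; python3 - <<'E'
from h import *
# handle line & bystanders: compare scene now with first picture
a=cv2.imread("pics/scene0.png");b=capture("scene")
for n,(x0,y0,x1,y1) in dict(botA=(328,190,348,228),botB=(220,244,240,288),botC=(324,272,344,314),wash=(246,262,290,320),box=(162,220,198,258),spanner=(356,218,404,264),markerend=(305,202,322,222)).items():
    S=b[max(0,y0-15):y1+15,x0-15:x1+15];_,v,_,l=cv2.minMaxLoc(cv2.matchTemplate(S,a[y0:y1,x0:x1],5));print(n,round(v,3),l[0]-15,l[1]-15)
E
```

```text
t 22.875 pos [0.5676 0.246  0.2093] F [ 0.0104 -0.1499 -0.7205] q [-0.2356  0.507  -0.3893  1.8442  0.2513  0.8392 -0.7515] op 0.004601203918161187
[[-0.      1.     -0.0016]
 [-0.0009 -0.0016 -1.    ]
 [-1.     -0.      0.0009]]
before 0.9867319090511758 [np.float32(-10.725708), np.float32(-6.2620087)] [-0.0014 -0.0259]
before 0.988957085868009 [np.float32(-10.928619), np.float32(-6.1824036)] [-0.0009 -0.0261]
now 0.9914716304146425 [np.float32(-10.745087), np.float32(-6.281204)] [-0.0014 -0.026 ]
now 0.9938096162356984 [np.float32(-10.918304), np.float32(-6.185608)] [-0.001  -0.0261]
botA 0.991 0 0
botB 0.983 0 0
botC 0.988 0 0
wash 0.79 -1 0
box 0.99 0 0
spanner 0.992 0 0
markerend 0.897 0 0
```

```bash
python3 -c "
from station import *
print(close_job())"
```

```text
the job is handed in; nothing more can be done
None
```

I tightened the nut until the wrench clicked, let go of the wrench, pushed the lock bolt to its stop and handed the job in at about 23 s of 64 s. No verdict is reported.

- **Wrench:** The nut turned about 0.36 rad before it seated. The force then rose from about 8.5 N to a steady 22–23 N at my contact point, which is closer to the joint than the grip centre. I estimate the handle folded about 0.06 rad, against limits of 0.04 and 0.12, and held there for over 0.3 s. This comes from the wrist pictures (0.052 rad, plus a 1 mm push I did not picture) and agrees with the travel of the tool. After release the handle sprang back in the wrist picture. The force was near zero, and the breakaway joint sits about 16 mm from where it started.
- **Lock bolt:** It slid at about 8 N, then stopped dead. It did not move again at 27–34 N, pushed at three finger heights and in two tool orientations.
- **Disagreement:** The scene camera shows the bolt moved only 26 mm, against the 27 mm needed. Since it would not move further, I took it to be at its stop, having started about 4 mm in. I could not confirm that starting position.
- **Surroundings:** The final scene comparison shows the bottles, box, spanner and marker unmoved. The wash bottle matched within 1 pixel, though less clearly (0.79). The arm was clear of everything, with the wrist force below 1 N.

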